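# Fold the bucket handle back and press the label clip home on its rim

## Robot

A 6-joint arm with a two-finger parallel gripper is mounted at the origin on the work surface. World frame = base frame: x ahead of the robot, y to its left, z up, the work surface at z = 0. Lengths are in m, angles in rad, forces in N, time in s.
With the tool pointing down it reaches from about 0.325 to 0.775 m from the base axis. Payload 5.5 kg.
Tool frame: the origin (TCP) lies at the very end of the fingers, on their centre line; the grasp point (between the pads) lies 19 mm behind it; z points along the fingers, y is the direction in which the jaws open and shut (so a half turn about z gives the same grasp; the last joint's range is limited). The gripper opens to 85 mm and grips with 20 to 120 N. Pads are 22 mm wide; open, the fingers measure 114 mm over their backs; the gripper's body (76 mm by 85 mm) begins 54 mm behind the grasp point. The pads swing forward as they close: fully open they stand 13 mm farther back than shut.
Start: joints at [1.278, 0.091, 1.231, -0, 1.82, -0.057], TCP at [0.14, 0.583, 0.2] pointing down, gripper open.
Joint ranges: [-2.87, 2.87], [-0.86, 2.18], [0.17, 2.46], [-1.51, 4.65], [0.06, 2.69], [-2.65, 2.65]. Speed limits (rad/s): [2.57, 2.57, 3.01, 3.14, 3.14, 3.14].

## Interface

Orientations are given as a 3x3 rotation matrix whose columns are the frame's x, y, z axes.
In Python, from station import robot gives the robot as it stands.
- The arm moves only by the tool jog_arm, never from a script. Its argument "plan" is a list of rows, each a list of 4 numbers: the shift along the world's x, y, z in cm, then the turn about the world's z in rad. In form: [[tx, ty, tz, turn], ...]. A call has exactly 10 rows; each row shifts and turns the commanded pose from where the row before left it; what a row does not reach is not made up. A row lasts 1/8 s, in which the tool goes at most 62.5 mm and 10.7 degrees, less where a joint would pass 70% of its speed; a pose out of reach is approached as far as the arm can. A call with a gripper value outside its range is refused whole. "grip" is the opening, from 0 (shut) to 1 (fully open), set as the call begins (left out, the last holds). The fingers move at their own pace and stop on an object; "grip_force" is the grip in N (left out, the last holds). Time passes only in rows, so rows that do not move let the fingers close, or fill a call up. It gives the time, the measured TCP pose, the force and the opening at its end, in the units of the state.
- robot.state(): the state, without advancing time (a new reading comes with each control period).
- robot.get_image(name): name is "scene" or "side" or "wrist"; returns the picture (400x640x3 uint8, red, green, blue); there is no depth.
- robot.get_calibration(name): a dict with "mtx" (3x3 intrinsics, pixels), "dist_coeffs" ([k1, k2, p1, p2, k3] as OpenCV has them; the pictures are not rectified), "R" (3x3) and "t" (3): a world point X has camera coordinates R X + t. Camera axes: x right, y down, z forward; pixel columns grow to the right and rows downward; lengths in m; the calibration is good to about 2 mm. A picture is of the moment at which its call begins: read the wrist's pose just before it. get_calibration takes no time and is no camera call; for the wrist camera it gives the pose at the moment of the call.
- robot.job_done(): hands the job in, once; it reports no verdict.
Trained networks look in the newest picture that a camera, given by its name, has taken for a name from the list of things; names that differ only in an ending like _2 or _b are one class to them, and where a whole thing is asked for, a point or a joint stands for the part that bears it (a point fixed in the world has none). Each returns a list of dicts, best first, with "confidence" (0 to 1); they miss things now and then, are a little off and sometimes report something else, mostly with a low value. They report only what shows in the picture. A call takes as long as a camera call.
- robot.silhouettes(camera, query): "mask" (400x640 bool, what is visible of it) and "point" ([column, row] in pixels, amid what is visible of it).
The state is a dict: "clock": time; "joints": joint angles; "joint_vel": joint speeds; "effort": joint torques, N m; "tool_pos": TCP position; "orientation": TCP orientation; "ft_force": force on the tool from outside, world axes, zero at the start; "torque": the same for the moment, N m; "width": opening from 0.0 (shut) to 1.0 (fully open).
Only numpy, scipy, OpenCV 4.12 (cv2) and the standard library are available. Lean on these libraries where they do the work, as an engineer would, in place of code of your own. Each camera call takes 0.05 s, during which the arm holds its last target.

## Task

Get the blue cleaning bucket ready for its ward trolley. First swing its wire handle, which leans towards the robot over the near rim, right over to the far side until its grip lies fully down in the two catches there; then take the white clip-on label holder hanging on the near wall of the grey supply box and push it down over the middle of the bucket's near rim, label plate outside and spring leg behind the rim, until it is fully home. Finish while still holding it pressed firmly down on the rim, so that its foam adhesive strip takes: do not let go, and leave the spray bottle, the tub and the brush where they are.

Things in the scene. Friction and masses are not known exactly. Their poses are not given: they have to be found in the camera images.
- bucket: Blue open bucket in a grey trolley tray 228 x 292 mm, 45 mm high; immovable. Origin: centre of the tray's underside, on the bench; x from the near (robot-side) rim to the far rim, y along the near rim, z up. Rim outside 180 mm in x, 250 mm in y; rim top 180 mm above the origin; the top 50 mm of the walls are upright, 6 mm thick, tapered below; inner floor 16 mm up.
- rim_mid (a point): Top of the near rim, half-way along it, in the middle of its 6 mm thickness: 87 mm towards the robot from the bucket's centre, 180 mm up. Axes as the bucket's.
- handle (a joint): Angle of the wire handle (rad). 0: down on the far side in the two catches, the end of its travel; 1.57 upright; above 1.57 leaning towards the robot (starts 2.0 to 2.6). Stiff pivots: it stays where it is left, takes about 1 to 2 N at the grip to swing, and must be taken down to the end of its travel: it does not drop into the catches by itself.
- handle_grip (a point): Centre of the handle's grip, a dark tube of 18 mm diameter, 90 mm long, parallel to the near rim. It moves on a circle of 115 mm radius about the pivot line, which runs along the bucket's y above the bucket's origin, 166 mm up. Side wires, 9 mm thick, run from it to the pivots outside the bucket's ends (272 mm apart).
- catch_mid (a point): Where handle_grip lies with the handle down in its catches: 115 mm in +x from the bucket's origin, 166 mm up, so 25 mm outside the far rim and 14 mm below its top. The catches are two blue hooked brackets on the far wall, open at the top, 14 mm wide, 70 mm to either side of this point.
- supply_box: Open grey box, 200 mm (x) by 180 mm (y), 85 mm high, walls 3 mm, immovable. Origin: centre of its underside. The label holder hangs over its near (-x) wall; a spray bottle stands inside at the far end.
- holder_bar (a point): Centre of the solid top bar of the white label holder (loose, about 40 g), where to grip it: 14 mm thick (x), 56 mm long (y), 18 mm high. The label plate is on the -x side (outside, towards the robot, as it hangs): flush with the bar's -x face, 3 mm thick, 56 mm wide, reaching 50 mm below the bar, its last 7 mm bent 3 mm outwards as a lead-in. z up.
- holder_slot (a point): Midpoint of the bar's underside, 9 mm below holder_bar, same axes: top of the slot, which here spans 4 mm to either side in x. Home, this point is level with rim_mid and 1 mm to its +x side (plate against the rim's outside). Pushing on takes about 2 to 8 N; once home, a steady push of 12 to 20 N holds it well.
- holder: The whole label holder; origin and axes as holder_slot.
- leg: The holder's spring leg, a steel strip 44 mm wide hinged under the bar (origin, 5 mm to the +x side of holder_slot). It leans in to 4 mm from the plate at 24 mm below the bar, then flares out to a mouth 14 mm wide at its tip, 36 mm below the bar. It springs open over the 6 mm rim and grips it.
- spray_bottle: Bystander: white trigger spray bottle with a grey head, 62 mm diameter, 177 mm tall, standing in the supply box. Origin: centre of its underside.
- wipes_tub: Bystander: white tub with a grey lid, 83 mm diameter, 125 mm tall, standing beyond the supply box. Origin: centre of its underside.
- brush: Bystander: grey hand brush about 200 mm long lying on the bench near the robot.

How it is judged:
By the outcome, as a careful person would: the job done as asked, in the order asked, and still so for the second after the job is handed in, while the arm keeps its last pose, push and grip.
It also fails if it takes over 72 s, if anything falls off the work surface, if the arm or the gripper's body presses on something with over 40 N, if the wrist force passes 120 N, or if a joint passes its speed limit or range.

## Working session

There is one attempt and no reset: what is moved stays moved. The work goes in short steps, Python scripts to look and compute and a tool call to move; the robot and the scene stay as the last step left them, time stands still between calls to the robot, and variables do not carry over. Pictures are saved under pics/ and viewed, and the job is handed in when it is done.

Besides the shell and the picture viewer there is one more tool, called after ">>>" as name(argument=value, ...) on one line, values as JSON. jog_arm: Moves the arm, as the interface text tells. Its arguments: {"type":"object","properties":{"plan":{"type":"array","items":{"type":"array","items":{"type":"number"}}},"grip":{"type":"number"},"grip_force":{"type":"number"}},"required":["plan"]}

```bash
ls; mkdir -p pics; python3 - <<'E'
from station import robot
import cv2
s=robot.state(); print({k:(v if not hasattr(v,'tolist') else v.tolist()) for k,v in s.items()})
for n in ['scene','side','wrist']:
    im=robot.get_image(n); cv2.imwrite(f'pics/{n}0.png',im[:,:,::-1]); c=robot.get_calibration(n); print(n,c)
E
```

```text
pics
{'clock': 0.0, 'joints': [1.2783155403295483, 0.09184539288767518, 1.2318976374881618, 8.495673620261968e-06, 1.8197779916212669, -0.056676568344244414], 'joint_vel': [-0.0017090430550745358, -0.0010737913664964629, -0.00015217427374834716, 0.0007850950455364584, -0.00018627809195168884, -0.0014075024917913545], 'effort': [0.0006523998672491871, -45.87283730506897, -41.80302858352661, -4.657239969674265e-05, 0.011768386757466942, -2.4014283894757682e-05], 'tool_pos': [0.14006169077600214, 0.5830728798690663, 0.19845234201872897], 'orientation': [[-0.9723272244250495, 0.23362245327226708, -0.000563887334913753], [0.23362310426241903, 0.9723254827761049, -0.001844098426142027], [0.00011745922676050728, -0.0019248042138941294, -0.9999981406643056]], 'ft_force': [-0.25809347498797813, -1.4932212406878627, -0.22363815942644993], 'torque': [-0.029695140478248, -0.025291757905875376, 0.002378292861954918], 'width': 1.0002988003482607}
scene {'mtx': array([[507.6694463 ,   0.        , 321.36833897],
       [  0.        , 507.6694463 , 192.6527792 ],
       [  0.        ,   0.        ,  
[... 531 characters left out ...]
     ,  0.        ,  0.        ]), 'R': array([[ 0.94202443, -0.33507378,  0.01776327],
       [-0.2189017 , -0.65381611, -0.72429728],
       [ 0.25430694,  0.67841732, -0.68925897]]), 't': array([-0.51532968,  0.23146442,  0.83179807])}
wrist {'mtx': array([[336.79047739,   0.        , 319.96835224],
       [  0.        , 336.79047739, 197.86641466],
       [  0.        ,   0.        ,   1.        ]]), 'dist_coeffs': array([-0.01748426,  0.        ,  0.        ,  0.        ,  0.        ]), 'R': array([[ 0.23374891,  0.97229603, -0.00136898],
       [ 0.93313646, -0.22393858,  0.28126118],
       [ 0.27316256, -0.06702194, -0.95963028]]), 't': array([-0.59862173, -0.03548289,  0.3777503 ])}
```

View pics/scene0.png

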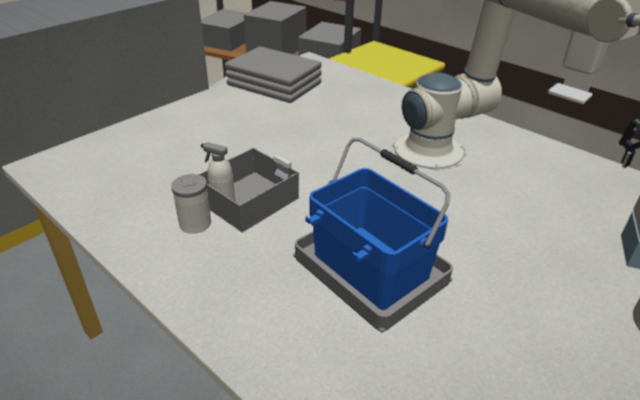

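View pics/side0.png

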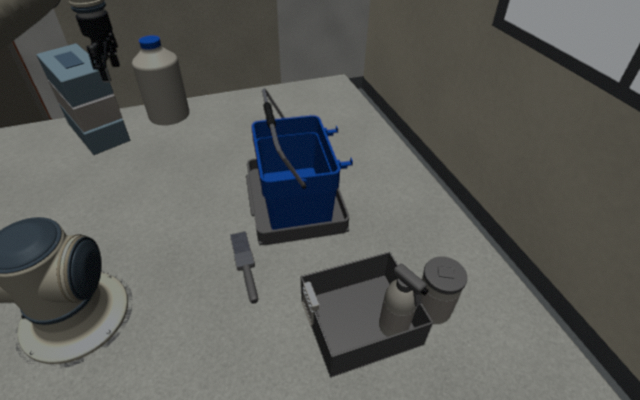

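View pics/wrist0.png

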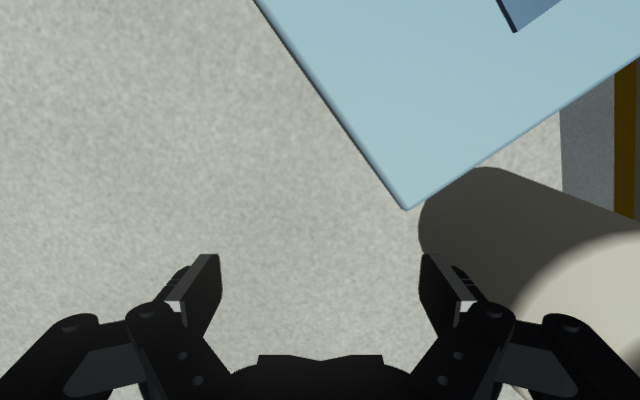

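```bash
python3 - <<'E'
from station import robot
import cv2,numpy as np
a=cv2.imread('pics/scene0.png');b=cv2.imread('pics/side0.png')
cv2.imwrite('pics/sc_b.png',cv2.resize(a[130:335,285:460],None,fx=3.4,fy=2.9,interpolation=3)[:600])
cv2.imwrite('pics/sd_b.png',cv2.resize(b[80:250,235:365],None,fx=3.5,fy=3.5,interpolation=3))
cv2.imwrite('pics/sd_x.png',cv2.resize(b[225:375,290:475],None,fx=4,fy=4,interpolation=3))
cv2.imwrite('pics/sc_x.png',cv2.resize(a[135:235,165:305],None,fx=5,fy=5,interpolation=3))
for cam in ['scene','side']:
  for q in ['bucket','handle','handle_grip','supply_box','holder','spray_bottle','brush','wipes_tub']:
    r=robot.silhouettes(cam,q)
    print(cam,q,[(round(d['confidence'],2),np.round(d['point'],1).tolist(),int(d['mask'].sum())) for d in r[:2]])
    if r: np.save(f'pics/m_{cam}_{q}.npy',r[0]['mask'])
E
```

```text
scene bucket [(0.89, [375.8, 241.9], 18046)]
scene handle [(0.62, [404.2, 167.2], 942)]
scene handle_grip [(0.63, [402.8, 166.9], 1131)]
scene supply_box [(0.97, [252.5, 194.0], 4382)]
scene holder [(0.75, [282.1, 166.2], 293)]
scene spray_bottle [(0.97, [220.1, 169.9], 1172)]
scene brush []
scene wipes_tub [(0.95, [192.5, 201.7], 1924), (0.5, [407.1, 170.1], 1244)]
side bucket [(0.16, [308.2, 302.2], 414)]
side handle [(0.62, [275.0, 119.0], 704)]
side handle_grip [(0.6, [274.4, 122.9], 545)]
side supply_box [(0.68, [353.8, 314.4], 8815)]
side holder [(0.89, [306.2, 303.8], 457)]
side spray_bottle [(0.73, [440.6, 284.7], 2105), (0.59, [401.2, 299.4], 2239)]
side brush [(0.8, [242.0, 258.5], 934)]
side wipes_tub [(0.98, [439.1, 286.7], 2209)]
```

View pics/sc_b.png

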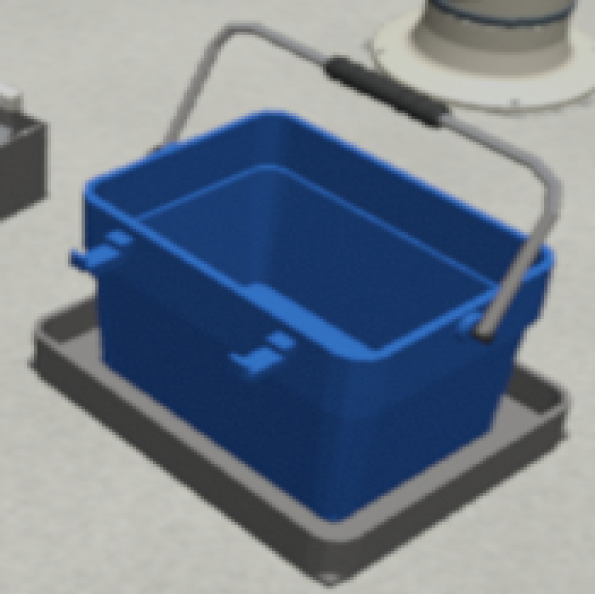

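View pics/sd_b.png

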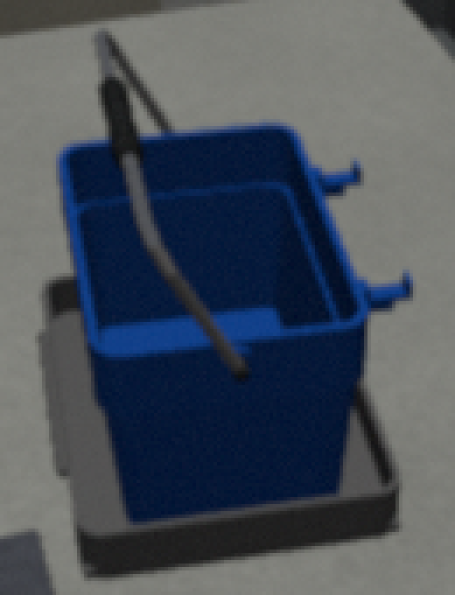

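View pics/sd_x.png

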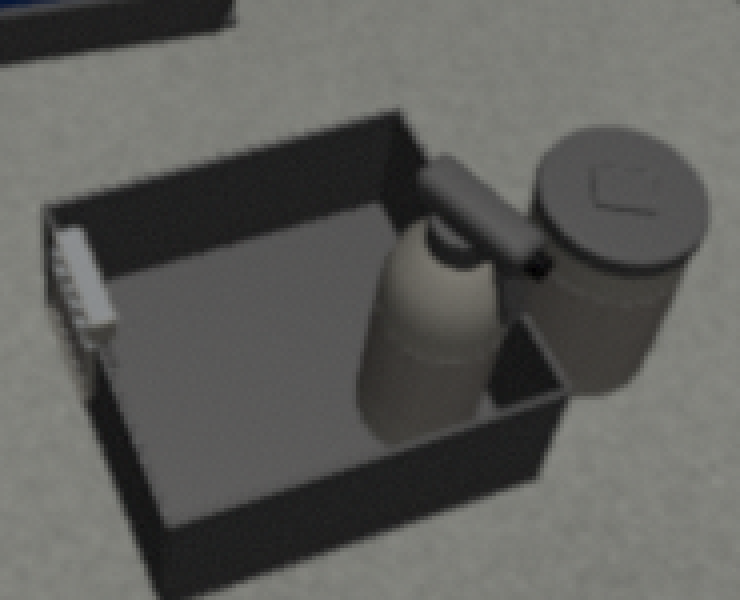

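View pics/sc_x.png

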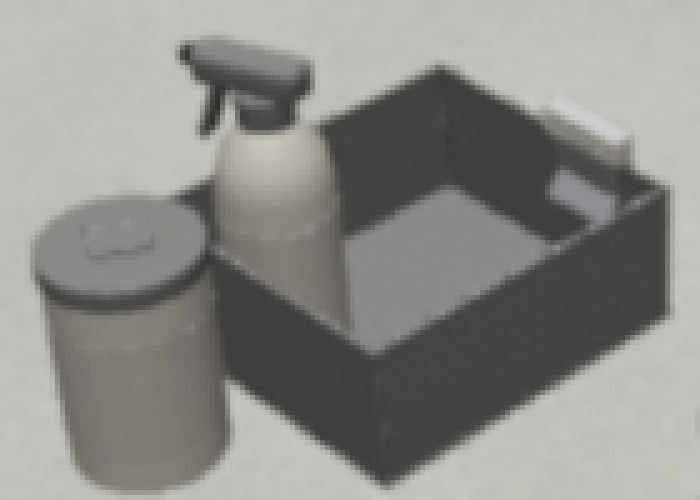

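```bash
cat > h.py <<'E'
import numpy as np,cv2
from scipy.optimize import least_squares
def proj(c,X):
    X=np.atleast_2d(X).astype(float)
    return cv2.projectPoints(X,cv2.Rodrigues(c['R'])[0],c['t'],c['mtx'],c['dist_coeffs'])[0].reshape(-1,2)
def ray(c,p):
    u=cv2.undistortPoints(np.array([[p]],float),c['mtx'],c['dist_coeffs'])[0,0]
    d=c['R'].T@np.array([u[0],u[1],1]); o=-c['R'].T@c['t']; return o,d/np.linalg.norm(d)
def onz(c,p,z):
    o,d=ray(c,p); return o+d*(z-o[2])/d[2]
def tri(obs):
    A=0;b=0;
    for c,p in obs:
        o,d=ray(c,p);M=np.eye(3)-np.outer(d,d);A=A+M;b=b+M@o
    return np.linalg.solve(A,b)
def place(pose,P):
    x,y,a=pose[:3];P=np.atleast_2d(P);R=np.array([[np.cos(a),-np.sin(a),0],[np.sin(a),np.cos(a),0],[0,0,1]])
    return P@R.T+[x,y,0]
E
cat > fit1.py <<'E'
from h import *
from station import robot
sc=robot.get_calibration('scene');sd=robot.get_calibration('side')
def L(ax,v,z,h):  # line
    return (np.array([[v,-h,z],[v,h,z]]) if ax=='x' else np.array([[-h,v,z],[h,v,z]]))
N=L('x',-.09,.18,.12);F=L('x',.09,.18,.12);Mi=L('y',-.125,.18,.085);Pl=L('y',.125,.18,.085)
TF=L('x',.114,0,.12);TP=L('y',.146,0,.1)
E=[(sc,F,[(323.2,206.6),(376.2,249)]),(sc,N,[(373.2,170.7),(440.9,214.5)]),(sc,Mi,[(317.4,190.3),(355.6,170.7)]),(sc,Pl,[(402.6,251.4),(443.8,226.6)]),
(sc,TF,[(296.8,258.3),(376.2,327.2)]),(sc,TP,[(388,330),(449.7,280)]),
(sd,N,[(252.7,128.6),(260.1,175.7)]),(sd,Mi,[(269.3,181.4),(332.1,174.3)]),(sd,F,[(322.1,122.9),(339.3,165.7)]),(sd,Pl,[(257.9,120.9),(315,115.7)])]
def res(p):
    o=[]
    for c,l,pts in E:
        a,b=proj(c,place(p,l));n=np.array([-(b-a)[1],(b-a)[0]]);n/=np.linalg.norm(n)
        o+=[n@(np.array(q)-a) for q in pts]
    return np.array(o)
r=least_squares(res,[.5,.0,0],loss='soft_l1');print('bucket',r.x,np.round(res(r.x),1))
print('grip',g:=tri([(sc,(398.8,161.7)),(sd,(269.3,112.9))]))
B=r.x;d=place([0,0,-B[2]],g-[B[0],B[1],0])[0];print('in bucket',d,np.arctan2(d[2]-.166,d[0]),np.hypot(d[2]-.166,d[0]))
C=[(sc,(-.1,-.09,.085),(253.6,148.4)),(sc,(-.1,.09,.085),(298.6,172.4)),(sc,(.1,.09,.085),(240,206)),(sc,(.1,.09,0),(242.6,232.4)),(sc,(-.1,.09,0),(298.6,198.6)),
(sd,(-.1,.09,.085),(301.3,276.8)),(sd,(.1,.09,.085),(389.5,253)),(sd,(.1,-.09,.085),(432,323.8)),(sd,(-.1,-.09,.085),(330,356.8)),(sd,(.1,-.09,0),(425,344.5)),(sd,(-.1,-.09,0),(331,375))]
def rb(p): return np.concatenate([proj(c,place(p,X))[0]-q for c,X,q in C])
r2=least_squares(rb,[.5,-.3,0],loss='soft_l1');print('box',r2.x,np.round(rb(r2.x),1).tolist())
h=[onz(sd,(311.2,294.2),.103),onz(sc,(283,161.4),.094)]
print(h,[place([0,0,-r2.x[2]],q-[*r2.x[:2],0])[0] for q in h])
E
python3 fit1.py
```

```text
bucket [ 0.54040123  0.19260545 -0.13132702] [-1.8  0.7 -0.2  1.6 -1.5 -0.  -1.  -1.9 -2.8 -3.8 -0.1  3.7  0.9  0.7
  0.4  1.  -0.   0.3  1.2  1.6]
grip [0.49088797 0.20159928 0.27085942]
in bucket [-0.05026464  0.00243263  0.27085942] 2.017790067874877 0.11628427193682742
box [ 0.55923048 -0.20382896 -0.0043458 ] [-1.2, -1.3, -0.4, -0.2, -1.5, -0.2, -1.5, 0.9, -0.1, -0.2, -2.0, -1.4, -0.3, -2.1, 0.5, -1.2, 0.4, -0.2, -1.5, 0.4, -2.2, 2.6]
[array([ 0.46415656, -0.17470157,  0.103     ]), array([ 0.46068192, -0.16875896,  0.094     ])] [array([-0.09519961,  0.02871394,  0.103     ]), array([-0.09870004,  0.03464139,  0.094     ])]
```

```bash
python3 - <<'E'
from h import *
from station import robot
sd=robot.get_calibration('side')
print('bottle base',onz(sd,(167,118),0),'boxcorner',onz(sd,(95,152),0),onz(sd,(128,140),0))
print('brush',onz(sd,(240,235),.02),onz(sd,(253,300),.01))
E
```

```text
bottle base [0.24428985 0.72276215 0.        ] boxcorner [0.01817361 0.59267734 0.        ] [0.11600153 0.62744155 0.        ]
brush [0.37350274 0.09209855 0.02      ] [ 0.36307706 -0.08972229  0.01      ]
```

>>> jog_arm(plan=[[0,0,3,0.1],[0,0,4,0],[0,0,4,0],[2,-2,4,0],[3,-3.5,1.5,0],[3,-4,0,0],[3,-4,0,0],[3,-4,0,0],[3,-4,0,0],[3,-4,0,0]], grip=0)

```text
clock: 2.2
tool_pos: [0.3409, 0.327, 0.3648]
orientation: [[-0.991, 0.135, 0.001], [0.135, 0.991, 0.0], [-0.0, 0.0, -1.0]]
ft_force: [0.5, 0.9, -0.3]
width: -0.003
```

>>> jog_arm(plan=[[3,-4,0,0],[3,-4,0,0],[3,-4,0,0],[0,0,0,0],[0,0,0,0],[0,0,0,0],[0,0,0,0],[0,0,0,0],[0,0,0,0],[0,0,0,0]])

```text
clock: 3.45
tool_pos: [0.4301, 0.2085, 0.3646]
orientation: [[-0.991, 0.135, -0.0], [0.135, 0.991, -0.0], [0.0, -0.0, -1.0]]
ft_force: [0.3, 0.6, 0.1]
width: 0.001
```

```bash
python3 - <<'E'
from h import *
from station import robot
import cv2
print(robot.state()['tool_pos'])
w=robot.get_calibration('wrist'); im=robot.get_image('wrist'); cv2.imwrite('pics/w1.png',im[:,:,::-1])
np.savez('pics/w1.npz',**w)
B=[0.5404,0.1926,-.1313]
pts=[[-.09,-.125,.18],[-.09,.125,.18],[.09,-.125,.18],[.09,.125,.18],[-.0498,0,.27],[-.0498,.045,.27],[-.0498,-.045,.27]]
print(proj(w,place(B,pts)).round(1))
E
```

```text
[0.43012267 0.20849576 0.36456175]
[[205.8 188.6]
 [433.3 187.6]
 [220.4 327.6]
 [420.  326.8]
 [319.6 258.6]
 [371.1 258.4]
 [268.2 258.8]]
```

View pics/w1.png

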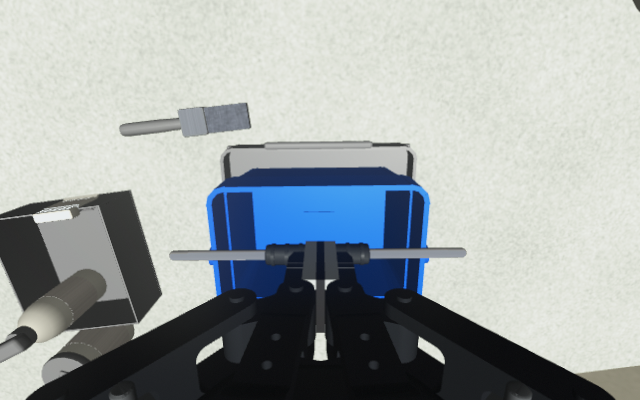

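>>> jog_arm(plan=[[0,0,-3,0],[0,0,-3,0],[0,0,-3,0],[0,0,-3,0],[2,-0.25,0,0],[2,-0.25,0,0],[2,-0.25,0,0],[2,-0.25,0,0],[2,-0.25,0,0],[2,-0.25,0,0]])

```text
clock: 4.75
tool_pos: [0.5537, 0.1933, 0.255]
orientation: [[-0.99, 0.136, 0.019], [0.136, 0.991, 0.004], [-0.018, 0.007, -1.0]]
ft_force: [1.9, -2.4, 22.3]
width: -0.001
```

>>> jog_arm(plan=[[1.2,-0.15,0,0],[1.2,-0.15,0,0],[1.0,-0.15,-0.3,0],[1.0,-0.15,-0.4,0],[1.0,-0.15,-0.6,0],[0.5,0,-0.6,0],[0,0,0,0],[0,0,0,0],[0,0,0,0],[0,0,0,0]])

```text
clock: 6.0
tool_pos: [0.6088, 0.1859, 0.2251]
orientation: [[-0.991, 0.135, -0.001], [0.135, 0.991, -0.0], [0.001, -0.001, -1.0]]
ft_force: [-0.1, 0.1, 0.9]
width: -0.002
```

```bash
python3 - <<'E'
from h import *
from station import robot
import cv2
print(robot.state()['tool_pos'])
im=[robot.get_image(n)[:,:,::-1] for n in ('side','wrist')]; cv2.imwrite('pics/w2.png',cv2.vconcat([cv2.resize(im[0][50:250,150:470],None,fx=2,fy=2),im[1][200:]])[:600])
E
```

```text
[0.60875096 0.18589217 0.22506451]
```

View pics/w2.png

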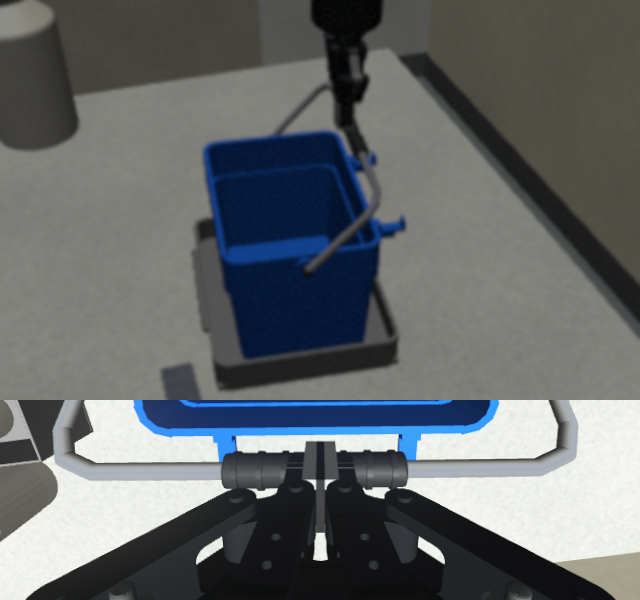

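>>> jog_arm(plan=[[0,0,2.5,0],[0,0,2.5,0],[0,0,1.0,0],[1.2,-0.2,0,0],[1.2,-0.2,0,0],[0,0,-1.5,0],[0,0,-1.5,0],[0,0,-0.5,0],[0,0,0,0],[0,0,0,0]])

```text
clock: 7.35
tool_pos: [0.6333, 0.182, 0.2514]
orientation: [[-0.991, 0.135, 0.001], [0.135, 0.991, 0.0], [-0.001, 0.0, -1.0]]
ft_force: [0.3, 0.0, -0.2]
width: -0.001
```

>>> jog_arm(plan=[[0.5,-0.05,-1,0],[0.5,-0.05,-1,0],[0.4,-0.05,-1,0],[0.4,-0.05,-1,0],[0.2,-0.05,-1,0],[0.2,0,-1,0],[0,0,-0.7,0],[0,0,0,0],[0,0,0,0],[0,0,0,0]])

```text
clock: 8.6
tool_pos: [0.6554, 0.1795, 0.1843]
orientation: [[-0.991, 0.135, 0.001], [0.135, 0.991, 0.0], [-0.001, 0.0, -1.0]]
ft_force: [0.2, -0.5, -0.2]
width: 0.002
```

```bash
python3 - <<'E'
from h import *
from station import robot
import cv2
print(robot.state()['tool_pos'])
im=[robot.get_image(n)[:,:,::-1] for n in ('side','wrist')]; cv2.imwrite('pics/w3.png',cv2.vconcat([cv2.resize(im[0][50:250,150:470],None,fx=2,fy=2),im[1][200:]])[:600])
E
```

```text
[0.65535311 0.17948873 0.1843492 ]
```

View pics/w3.png

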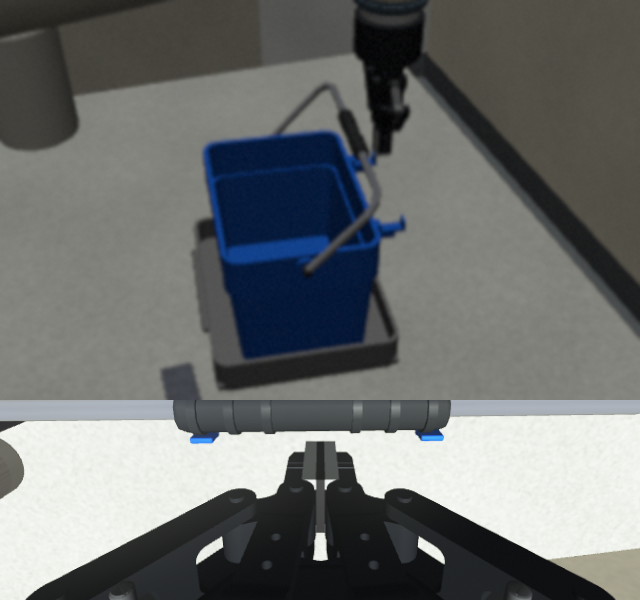

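```bash
cat > tube.py <<'E'
from h import *
from station import robot
def tube(cam,p,B=(0.5404,0.1926,-.1313)):
    c=robot.get_calibration(cam);o,d=ray(c,p)
    f=lambda v:place([0,0,-B[2]],v)[0]
    o=f(o-[B[0],B[1],0]);d=f(d)
    # intersect with sphere radius .115 about (0,*,.166): cylinder
    a=d[0]**2+d[2]**2;b=o[0]*d[0]+(o[2]-.166)*d[2];c0=o[0]**2+(o[2]-.166)**2-.115**2
    D=b*b-a*c0
    for s in(-1,1):
        t=(-b+s*np.sqrt(max(D,0)))/a;q=o+t*d;print(cam,D>0,q.round(4),np.arctan2(q[2]-.166,q[0]).round(3))
E
python3 - <<'E'
from tube import *
tube('side',(326,115));tube('wrist',(312,217))
E
```

```text
side True [0.0829 0.0099 0.2457] 0.766
side True [0.115  0.1431 0.1628] -0.028
wrist True [ 0.0831 -0.0014  0.2455] 0.764
wrist True [ 0.1146 -0.0038  0.157 ] -0.078
```

>>> jog_arm(plan=[[0,0,3,0],[0,0,3,0],[0,0,3,0],[0,0,1.5,0],[-1.6,0.2,0,0],[-1.6,0.2,0,0],[0,0,-1.5,0],[0,0,-1.0,0],[0,0,0,0],[0,0,0,0]])

```text
clock: 9.95
tool_pos: [0.6233, 0.1833, 0.2638]
orientation: [[-0.991, 0.136, 0.0], [0.136, 0.991, 0.0], [-0.0, 0.0, -1.0]]
ft_force: [-0.3, -0.2, 0.4]
width: -0.001
```

```bash
python3 - <<'E'
from h import *
from station import robot
import cv2
p=robot.state()['tool_pos'];print(p, place([0,0,.1313],np.array(p)-[.5404,.1926,0]))
im=[robot.get_image(n)[:,:,::-1] for n in ('side','wrist')]; cv2.imwrite('pics/w4.png',cv2.vconcat([cv2.resize(im[0][50:250,150:470],None,fx=2,fy=2),im[1][200:]])[:600])
E
```

```text
[0.62332752 0.18333555 0.26381062] [[0.08342666 0.00167242 0.26381062]]
```

View pics/w4.png

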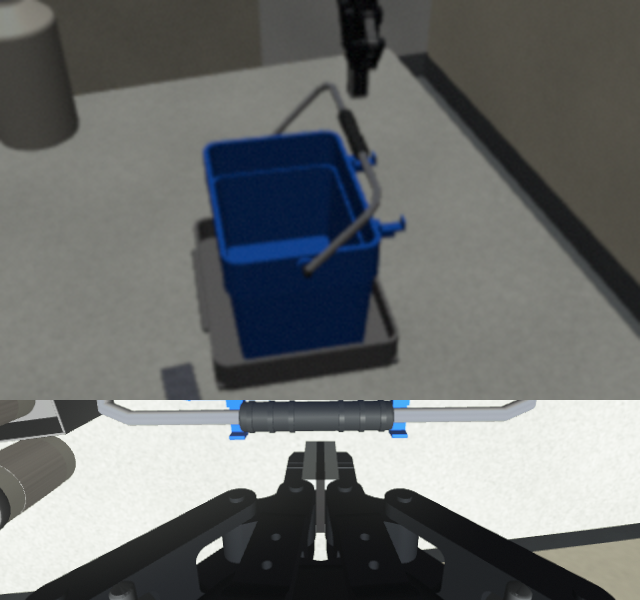

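```bash
python3 - <<'E'
from tube import *
s=robot.state();p=np.array(s['tool_pos'])
w=robot.get_calibration('wrist');sd=robot.get_calibration('side')
print('cam',-w['R'].T@w['t'],'tcp px wrist',proj(w,p),'side',proj(sd,p))
for a in (.766,.7,.8,.6):
  q=place((0.5404,0.1926,-.1313),[.115*np.cos(a),0,.166+.115*np.sin(a)]);print(a,proj(w,q),proj(sd,q))
tube('side',(326,115));tube('wrist',(317,217))
E
```

```text
cam [0.55164265 0.19233972 0.43709797] tcp px wrist [[321.31017541 235.1615298 ]] side [[327.27091822 109.82771694]]
0.766 [[318.35918931 222.31044991]] [[326.92258093 117.20645419]]
0.7 [[318.44530328 226.75844769]] [[328.97125471 119.0919476 ]]
0.8 [[318.31200703 219.59762173]] [[325.79798446 116.2840566 ]]
0.6 [[318.56217179 231.5786664 ]] [[331.72376583 122.16622572]]
side True [0.0829 0.0099 0.2457] 0.766
side True [0.115  0.1431 0.1628] -0.028
wrist True [ 0.0776 -0.0007  0.2508] 0.83
wrist True [ 0.1138 -0.0018  0.1495] -0.144
```

```bash
python3 - <<'E'
from h import *
from station import robot
im=robot.get_image('side')[:,:,::-1];a=cv2.resize(im[40:150,270:380],None,fx=5,fy=5,interpolation=2)
sc=robot.get_calibration('scene');im=robot.get_image('scene')[:,:,::-1];p=robot.state()['tool_pos'];q=proj(sc,p)[0];print(q)
x,y=int(q[0]),int(q[1]);b=cv2.resize(im[y-70:y+40,x-30:x+20].copy(),None,fx=5,fy=5,interpolation=2)
cv2.circle(b,(int((q[0]-x+30)*5),int((q[1]-y+70)*5)),4,(0,0,255),1)
q=proj(robot.get_calibration('side'),p)[0];cv2.circle(a,(int((q[0]-270)*5),int((q[1]-40)*5)),4,(0,0,255),1)
cv2.imwrite('pics/w5.png',cv2.hconcat([a,b]))
E
```

```text
[349.03350311 188.59229516]
```

View pics/w5.png

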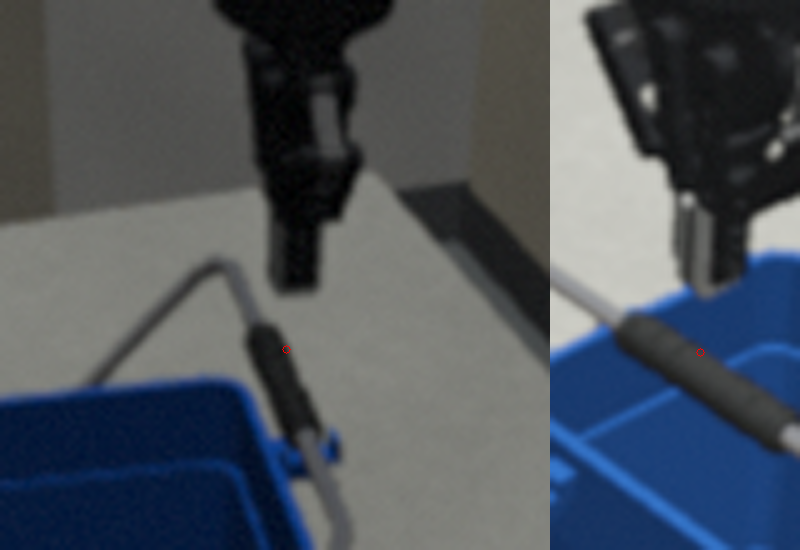

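```bash
python3 - <<'E'
from tube import *
sc=robot.get_calibration('scene');sd=robot.get_calibration('side')
p=robot.state()['tool_pos'];t=tri([(sd,(329,98)),(sc,(351.4,176.6))]);print(t,p)
for k in (0,.01,.02,.03): print(k,proj(sd,np.array(p)+[0,0,k]),proj(sc,np.array(p)+[0,0,k]))
g=tri([(sd,(270+285/5,40+380/5)),(sc,(319+(705-550)/5,118+378/5))]);print('grip',g,place([0,0,.1313],g-[.5404,.1926,0]))
# check: tip in start image
E
```

```text
[0.6261018  0.18692386 0.29323675] [0.62339541 0.1834154  0.26410284]
0 [[327.2356651  109.84392919]] [[349.03350311 188.59229516]]
0.01 [[327.3613296  105.98970893]] [[349.30845859 184.23489595]]
0.02 [[327.48878513 102.0797755 ]] [[349.586748   179.82323485]]
0.03 [[327.61806729  98.11300087]] [[349.86842949 175.35633652]]
grip [0.62109283 0.18252323 0.24983044] [[0.08131755 0.00057452 0.24983044]]
```

```bash
python3 - <<'E'
from h import *
from station import robot
sc=robot.get_calibration('scene');sd=robot.get_calibration('side')
P=np.array([.14,.5831,.1985]);yj=np.array([.2336,.9723,0])
a=cv2.imread('pics/side0.png')[0:130,50:180];a=cv2.resize(a,None,fx=4.5,fy=4.5,interpolation=2)
for k in (0,.013,.028,.041):
  for s in(-.0425,.0425):
    q=proj(sd,P+s*yj+[0,0,k])[0];cv2.circle(a,(int((q[0]-50)*4.5),int(q[1]*4.5)),3,(0,0,255) if k==0 else (0,255,0) if k==.013 else (255,0,0) if k==.028 else (0,255,255),1)
cv2.imwrite('pics/w6.png',a)
E
```

```text
(no output)
```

View pics/w6.png

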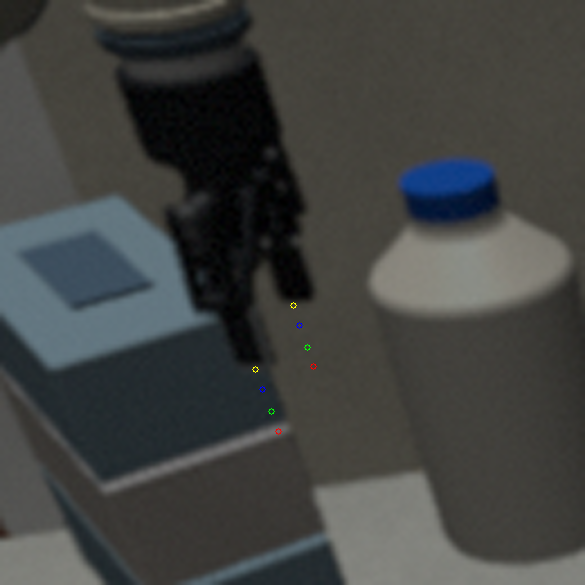

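>>> jog_arm(plan=[[-0.3,0,-1.7,0],[0,0,-1.8,0],[0.9,-0.1,-1.1,0],[0.7,-0.1,-1,0],[0.6,-0.1,-1,0],[0.4,-0.05,-1,0],[0.3,-0.05,-1,0],[0.2,0,-1,0],[0.1,0,-1,0],[0,0,0,0]])

```text
clock: 11.4
tool_pos: [0.6515, 0.1794, 0.1559]
orientation: [[-0.991, 0.135, -0.003], [0.135, 0.991, -0.0], [0.003, -0.001, -1.0]]
ft_force: [0.4, -0.3, -0.3]
width: 0.002
```

```bash
cat > look.py <<'E'
from h import *
from station import robot
import sys
p=robot.state();print(p['clock'],p['tool_pos'],p['ft_force'], place([0,0,.1313],np.array(p['tool_pos'])-[.5404,.1926,0]))
im=[robot.get_image(n)[:,:,::-1] for n in ('side','wrist')]; cv2.imwrite('pics/%s.png'%sys.argv[1],cv2.vconcat([cv2.resize(im[0][50:250,150:470],None,fx=2,fy=2),im[1][200:]])[:600])
E
python3 look.py w7
```

```text
11.4 [0.65148004 0.17935285 0.15592816] [ 0.39822819 -0.29933256 -0.28621717] [[0.11185828 0.00140982 0.15592816]]
```

View pics/w7.png

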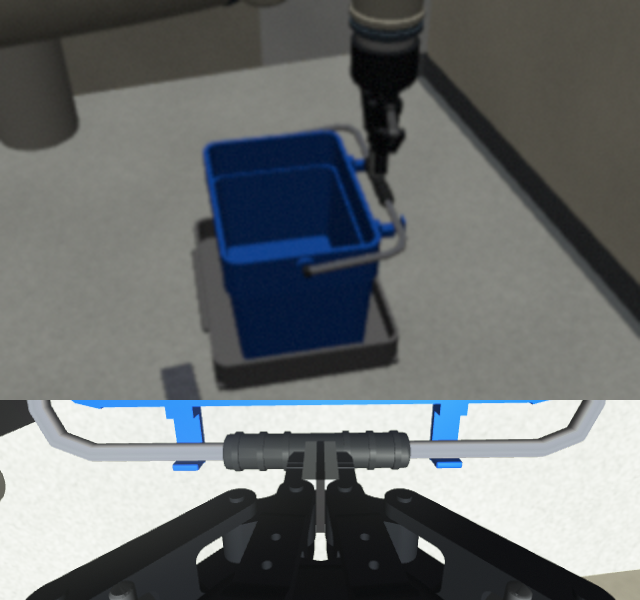

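>>> jog_arm(plan=[[0.1,0,-0.5,0],[0,0,-0.5,0],[0,0,-0.4,0],[0,0,-0.3,0],[0,0,0,0],[0,0,0,0],[0,0,0,0],[0,0,0,0],[0,0,0,0],[0,0,0,0]])

```text
clock: 12.75
tool_pos: [0.6533, 0.1795, 0.1432]
orientation: [[-0.991, 0.135, 0.003], [0.135, 0.991, 0.001], [-0.002, 0.001, -1.0]]
ft_force: [-2.1, -0.9, 8.6]
width: 0.001
```

>>> jog_arm(plan=[[0,0,-0.2,0],[0,0,-0.1,0],[0,0,0,0],[0,0,0,0],[0,0,0,0],[0,0,0,0],[0,0,0,0],[0,0,0,0],[0,0,0,0],[0,0,0,0]])

```text
clock: 14.0
tool_pos: [0.6535, 0.1795, 0.1429]
orientation: [[-0.991, 0.135, 0.005], [0.135, 0.991, 0.001], [-0.005, 0.002, -1.0]]
ft_force: [-6.0, -1.5, 16.2]
width: -0.001
```

```bash
python3 look.py w8
```

```text
14.0 [0.65347638 0.17953951 0.14289494] [-6.04606803 -1.47511717 16.22427831] [[0.113813   0.00185623 0.14289494]]
```

View pics/w8.png

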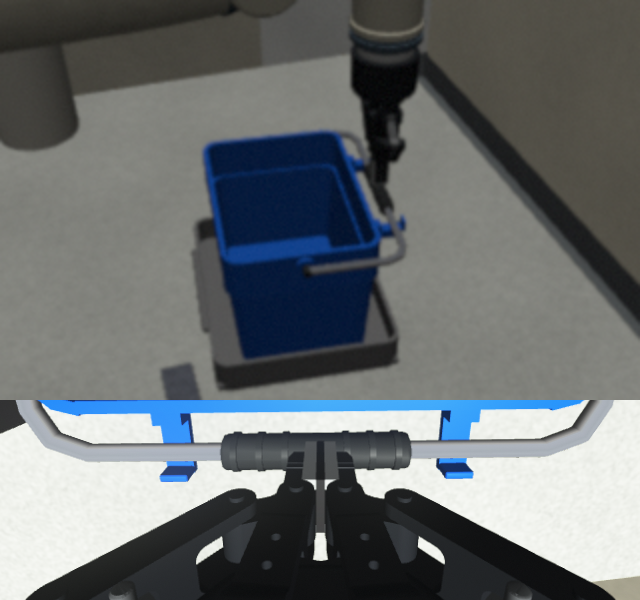

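>>> jog_arm(plan=[[0,0,3,0],[0,0,4,0],[0,0,5,0],[-2,0,4,0],[-3,0,2,0],[-3,0,0,0],[-3,0,0,0],[-2,0,0,0],[0,0,0,0],[0,0,0,0]], grip=0.7)

```text
clock: 15.35
tool_pos: [0.5236, 0.1794, 0.3173]
orientation: [[-0.991, 0.135, 0.0], [0.135, 0.991, -0.0], [-0.0, -0.0, -1.0]]
ft_force: [0.8, -1.1, -0.1]
width: 0.7
```

```bash
python3 - <<'E'
from h import *
from station import robot
s=robot.state();print(s['clock'],s['tool_pos'],s['joint_vel'])
w=robot.get_calibration('wrist');im=robot.get_image('wrist')
np.savez('pics/w9.npz',**w);cv2.imwrite('pics/w9.png',im[:,:,::-1])
a=robot.get_image('scene')[:,:,::-1];cv2.imwrite('pics/s9.png',cv2.resize(a[130:335,285:460],None,fx=3,fy=2.9,interpolation=2))
E
```

```text
15.35 [0.52364004 0.17939737 0.31731621] [-0.00371984  0.01907548 -0.00587413  0.00119819  0.00142599  0.00087269]
```

View pics/w9.png

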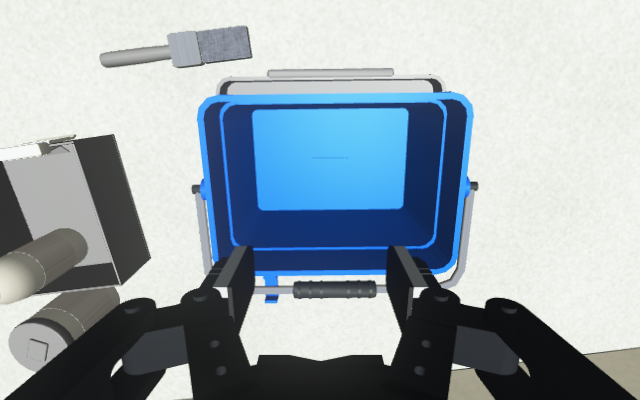

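View pics/s9.png

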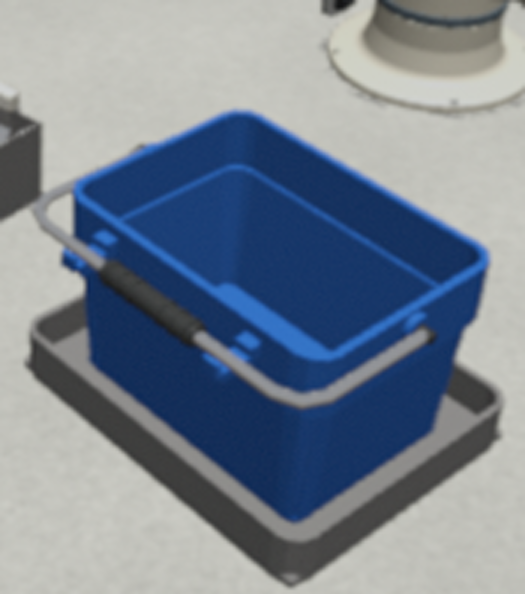

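```bash
cat > fit2.py <<'E'
from h import *
w=dict(np.load('pics/w9.npz'));im=cv2.imread('pics/w9.png')
hsv=cv2.cvtColor(im,cv2.COLOR_BGR2HSV);sat=cv2.GaussianBlur(hsv[:,:,1].astype(float),(3,3),0)
def cross(v,th=100):
    i=np.argmax(v>th); return i-(v[i]-th)/(v[i]-v[i-1])
top=[(c,cross(sat[70:,c])+70) for c in range(235,440,8)]
lf=[(cross(sat[r,150:])+150,r) for r in range(118,172,4)]
rt=[(639-100-cross(sat[r,539:400:-1]),r) for r in range(118,172,4)]
print(np.round(top,1)[::6].tolist(),np.round(lf,1)[::4].tolist(),np.round(rt,1)[::4].tolist())
def res(p):
    o=[]
    for pts,l in((top,[[-.09,-.125,.18],[-.09,.125,.18]]),(lf,[[-.09,-.125,.18],[.09,-.125,.18]]),(rt,[[-.09,.125,.18],[.09,.125,.18]])):
        a,b=proj(w,place(p,l));n=np.array([-(b-a)[1],(b-a)[0]]);n/=np.linalg.norm(n)
        o+=list((np.array(pts)-a)@n)
    return np.array(o)
r=least_squares(res,[.54,.193,-.13],loss='soft_l1');print(r.x,res(r.x).round(1).tolist())
p=r.x;print('rim_mid',place(p,[-.087,0,.18]), place([0.5404,0.1926,-.1313],[-.087,0,.18]),'cam',-w['R'].T@w['t'])
E
python3 fit2.py
```

```text
[[235.0, 94.4], [283.0, 93.8], [331.0, 93.5], [379.0, 92.8], [427.0, 92.4]] [[196.5, 118.0], [198.5, 134.0], [200.3, 150.0], [202.0, 166.0]] [[472.6, 118.0], [470.9, 134.0], [469.1, 150.0], [467.4, 166.0]]
[ 0.53782807  0.19094265 -0.1250195 ] [-0.0, -0.0, 0.1, -0.1, -0.0, 0.0, -0.1, -0.0, -0.1, -0.0, 0.1, 0.0, 0.1, 0.0, 0.1, 0.2, 0.0, 0.1, -0.0, 0.1, 0.1, 0.0, 0.1, 0.1, 0.1, -0.9, -0.5, -0.7, -0.7, -0.7, -0.7, -0.7, -0.7, -0.7, -0.7, -0.6, -0.7, -0.6, -0.6, -0.6, 0.7, 0.8, 0.7, 0.8, 0.7, 0.7, 0.7, 0.7, 0.6, 0.7, 0.5, 0.5, 0.5, 0.4]
rim_mid [[0.45150709 0.20179103 0.18      ]] [[0.45414885 0.20399031 0.18      ]] cam [0.45197717 0.18837165 0.49028398]
```

>>> jog_arm(plan=[[-0.6,-3.5,0,-0.144],[-0.6,-3.5,0,-0.144],[-0.6,-3.5,0,-0.144],[-0.6,-3.5,0,-0.144],[-0.6,-3.5,0,-0.144],[-0.6,-3.5,0,-0.144],[-0.6,-3.5,0,-0.144],[-0.6,-3.5,0,-0.144],[-0.6,-3.5,0,-0.144],[-0.6,-3.5,0,-0.144]])

```text
clock: 16.7
tool_pos: [0.4633, -0.1722, 0.3171]
orientation: [[0.01, 1.0, -0.001], [1.0, -0.01, 0.0], [0.0, -0.001, -1.0]]
ft_force: [-0.1, 0.2, -0.1]
width: 0.697
```

>>> jog_arm(plan=[[0,0,-2,0],[0,0,-2,0],[0,0,-2,0],[0,0,0,0],[0,0,0,0],[0,0,0,0],[0,0,0,0],[0,0,0,0],[0,0,0,0],[0,0,0,0]])

```text
clock: 17.95
tool_pos: [0.4632, -0.1706, 0.2576]
orientation: [[0.005, 1.0, 0.0], [1.0, -0.005, -0.0], [-0.0, 0.0, -1.0]]
ft_force: [-0.3, 0.5, 0.2]
width: 0.701
```

```bash
python3 - <<'E'
from h import *
from station import robot
s=robot.state();print(s['clock'],s['tool_pos'],s['joints'])
w=robot.get_calibration('wrist');im=robot.get_image('wrist')
np.savez('pics/w10.npz',**w);cv2.imwrite('pics/w10.png',im[:,:,::-1])
print(proj(w,[[.462,-.172,.103],[.4592,-.114,.085],[.459,-.294,.085]]))
E
```

```text
17.95 [ 0.46316812 -0.17057425  0.25761342] [-4.21806694e-01 -1.73954910e-01  1.38514640e+00  5.35227405e-06
  1.93034725e+00 -4.16834440e-01]
[[319.62265874 174.91522069]
 [316.52670438 114.15039729]
 [317.60536299 275.56611765]]
```

View pics/w10.png

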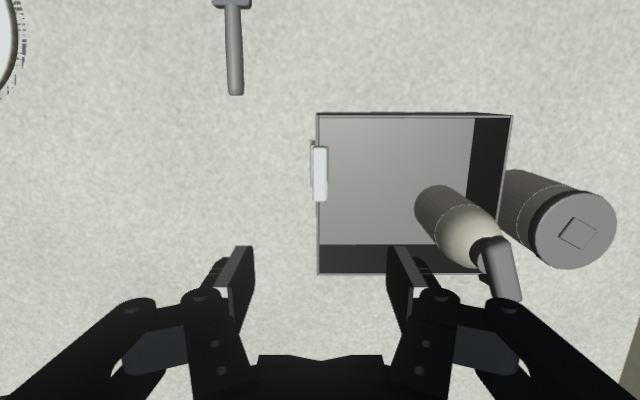

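```bash
python3 - <<'E'
from h import *
im=cv2.imread('pics/w10.png');cv2.imwrite('pics/w10z.png',cv2.resize(im[105:210,290:350],None,fx=5.5,fy=5.5,interpolation=2))
w=dict(np.load('pics/w10.npz'));g=cv2.cvtColor(im,cv2.COLOR_BGR2GRAY)
print(g[175,305:335].tolist());print(g[138:212,321].tolist())
for p in [(313.5,175),(327.5,175),(320.5,147),(320.5,201),(320.5,174)]: print(p,onz(w,p,.103))
print(onz(w,(317,125),.085),onz(w,(317.5,260),.085))
E
```

```text
[207, 204, 203, 203, 197, 172, 183, 180, 186, 214, 219, 219, 219, 220, 219, 220, 219, 219, 219, 215, 206, 174, 137, 141, 155, 159, 159, 160, 158, 159]
[170, 169, 170, 169, 168, 169, 169, 136, 104, 145, 200, 219, 220, 220, 219, 219, 220, 219, 220, 219, 219, 219, 219, 219, 220, 219, 219, 219, 219, 220, 219, 219, 219, 219, 219, 219, 219, 219, 219, 219, 219, 219, 220, 219, 219, 220, 220, 219, 219, 219, 219, 219, 219, 219, 219, 218, 219, 219, 220, 220, 219, 219, 210, 183, 159, 153, 153, 152, 152, 151, 152, 152, 152, 151]
(313.5, 175) [ 0.45591445 -0.17205533  0.103     ]
(327.5, 175) [ 0.46982842 -0.17212529  0.103     ]
(320.5, 147) [ 0.4630014  -0.14430475  0.103     ]
(320.5, 201) [ 0.46274533 -0.19909306  0.103     ]
(320.5, 174) [ 0.46287622 -0.17107567  0.103     ]
[ 0.45959222 -0.12462701  0.085     ] [ 0.45902153 -0.27428318  0.085     ]
```

View pics/w10z.png

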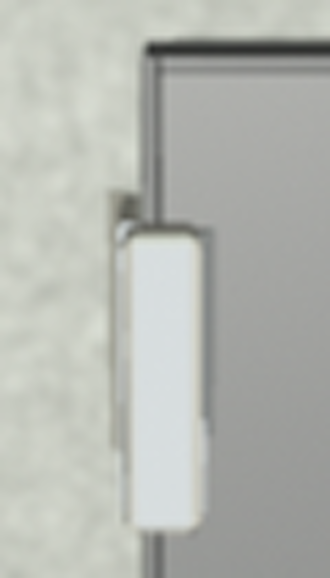

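>>> jog_arm(plan=[[-0.08,0,-3,0],[0,0,-4,0],[0,0,-4,0],[0,0,-3,0],[0,0,-2.5,0],[0,0,-2,0],[0,0,-1,0],[0,0,-0.5,0],[0,0,0,0],[0,0,0,0]])

```text
clock: 19.25
tool_pos: [0.4629, -0.1708, 0.0585]
orientation: [[0.005, 1.0, 0.001], [1.0, -0.005, -0.001], [-0.001, 0.001, -1.0]]
ft_force: [0.1, -0.7, 0.2]
width: 0.702
```

```bash
python3 - <<'E'
from h import *
from station import robot
s=robot.state();print(s['clock'],s['tool_pos'],s['ft_force'])
im=[robot.get_image(n)[:,:,::-1] for n in ('side','wrist')]
cv2.imwrite('pics/w11.png',cv2.vconcat([cv2.resize(im[0][220:350,250:410],None,fx=4,fy=3,interpolation=2),im[1][200:]])[:600])
E
```

```text
19.25 [ 0.46288982 -0.17082932  0.05853832] [ 0.13932582 -0.71719957  0.19024105]
```

View pics/w11.png

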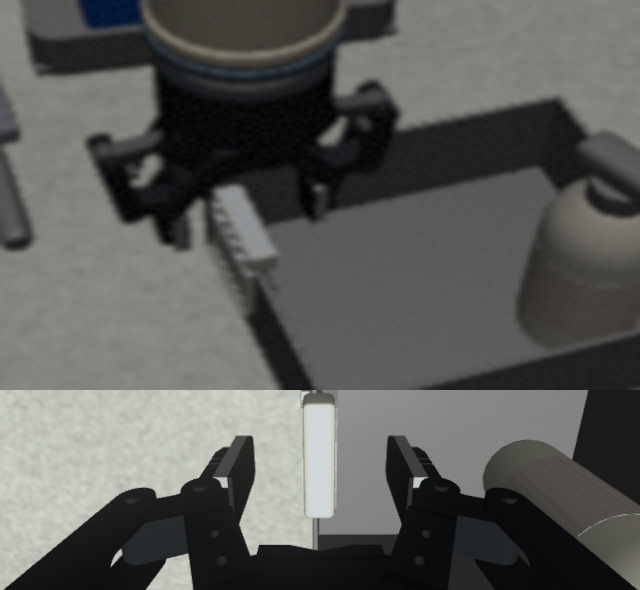

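```bash
python3 - <<'E'
from h import *
from station import robot
s=robot.state();p=s['tool_pos'];w=robot.get_calibration('wrist');sd=robot.get_calibration('side')
for z in (.085,.09,.095,.1,.105):
    print(z,proj(sd,[[p[0]-.035,p[1],z],[p[0]+.035,p[1],z]]).round(1).tolist(),proj(w,[[p[0]-.03,p[1],z],[p[0]+.03,p[1],z]]).round(1).tolist())
print(proj(w,[[.4624,-.171,.103]]),proj(sd,[.4624,-.171,.103]))
E
```

```text
0.085 [[292.3, 303.2], [327.0, 293.1]] [[258.7, 254.5], [384.5, 253.9]]
0.09 [[292.2, 301.7], [327.1, 291.6]] [[256.8, 259.3], [386.5, 258.6]]
0.095 [[292.1, 300.3], [327.2, 290.1]] [[254.8, 264.4], [388.6, 263.7]]
0.1 [[292.0, 298.8], [327.3, 288.6]] [[252.7, 269.8], [390.9, 269.1]]
0.105 [[292.0, 297.3], [327.3, 287.1]] [[250.4, 275.6], [393.3, 274.9]]
[[320.90085346 273.38258873]] [[309.68535569 292.87691949]]
```

>>> jog_arm(plan=[[-0.1,0.2,-0.4,0],[0,0,-0.4,0],[0,0,0,0],[0,0,0,0],[0,0,0,0],[0,0,0,0],[0,0,0,0],[0,0,0,0],[0,0,0,0],[0,0,0,0]])

```text
clock: 20.6
tool_pos: [0.4614, -0.1686, 0.0496]
orientation: [[0.005, 1.0, -0.0], [1.0, -0.005, -0.0], [-0.0, -0.0, -1.0]]
ft_force: [0.1, -0.4, 0.6]
width: 0.706
```

>>> jog_arm(plan=[[0,0,0,0],[0,0,0,0],[0,0,0,0],[0,0,0,0],[0,0,0,0],[0,0,0,0],[0,0,0,0],[0,0,0,0],[0,0,0,0],[0,0,0,0]], grip=0, grip_force=70)

```text
clock: 21.85
tool_pos: [0.4615, -0.1686, 0.0498]
orientation: [[0.005, 1.0, 0.0], [1.0, -0.005, -0.0], [-0.0, 0.0, -1.0]]
ft_force: [-0.1, 0.1, 3.0]
width: 0.146
```

```bash
python3 - <<'E'
from h import *
from station import robot
s=robot.state();print(s['clock'],s['tool_pos'],s['ft_force'],s['width'])
im=[robot.get_image(n)[:,:,::-1] for n in ('side','wrist')]
cv2.imwrite('pics/w12.png',cv2.vconcat([cv2.resize(im[0][220:350,250:410],None,fx=4,fy=3,interpolation=2),im[1][200:]])[:600])
E
```

```text
21.85 [ 0.46150801 -0.16864309  0.04975887] [-0.13312599  0.09724999  2.99368535] 0.14573822059073163
```

View pics/w12.png

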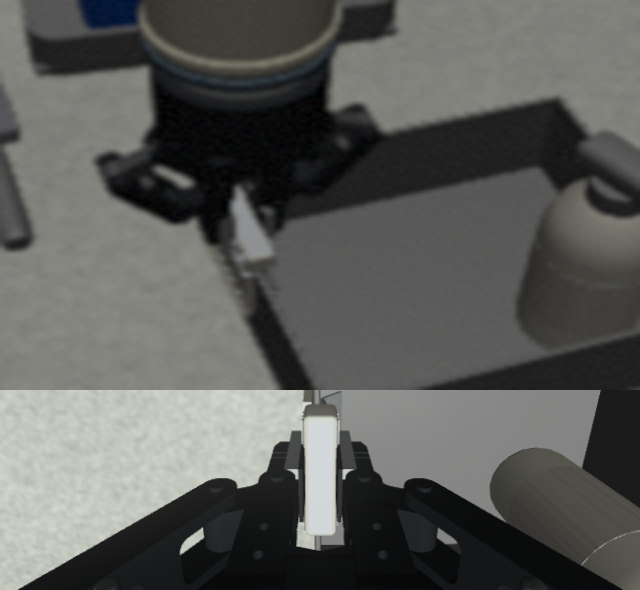

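>>> jog_arm(plan=[[0,0,1,0],[0,0,1.5,0],[0,0,2,0],[0,0,3,0],[0,0,4,0],[0,0,4,0],[0,0,3,0],[0,0,2.5,0],[0,0,0,0],[0,0,0,0]])

```text
clock: 23.2
tool_pos: [0.4611, -0.1686, 0.259]
orientation: [[0.005, 1.0, -0.001], [1.0, -0.005, 0.0], [0.0, -0.001, -1.0]]
ft_force: [-0.6, 0.2, -0.8]
width: 0.145
```

```bash
python3 - <<'E'
from h import *
from station import robot
s=robot.state();print(s['clock'],s['tool_pos'],s['ft_force'],s['width'])
im={n:robot.get_image(n)[:,:,::-1] for n in ('side','wrist','scene')}
p=np.array(s['tool_pos'])
for n in ('side','scene'):
    c=robot.get_calibration(n);q=proj(c,p+[0,0,.035])[0];print(n,q);x,y=map(int,q);cv2.imwrite(f'pics/w13{n}.png',cv2.resize(im[n][max(0,y-50):y+50,x-50:x+50],None,fx=6,fy=6,interpolation=2));print(x-50,max(0,y-50))
cv2.imwrite('pics/w13w.png',im['wrist'])
w=robot.get_calibration('wrist');print('bar top c',proj(w,p+[0,0,.0532]),proj(w,p+[0,0,.0352-.05]))
E
```

```text
23.2 [ 0.46106229 -0.16855106  0.25899662] [-0.62246967  0.20639212 -0.7964497 ] 0.14548954753815613
side [308.24489065 221.68314696]
258 171
scene [280.89950075  91.4607035 ]
230 41
bar top c [[321.87841611 284.76112966]] [[321.56573248 224.14470425]]
```

View pics/w13w.png

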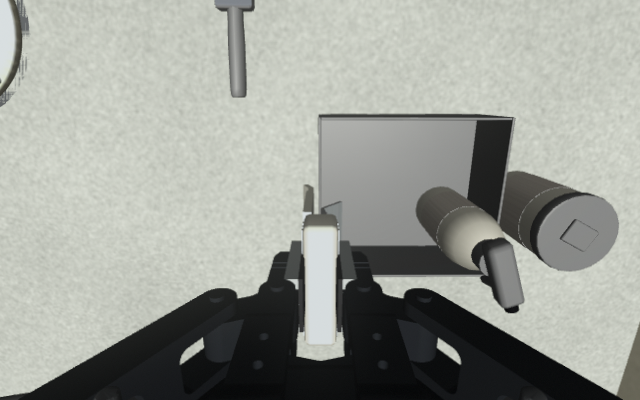

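View pics/w13side.png

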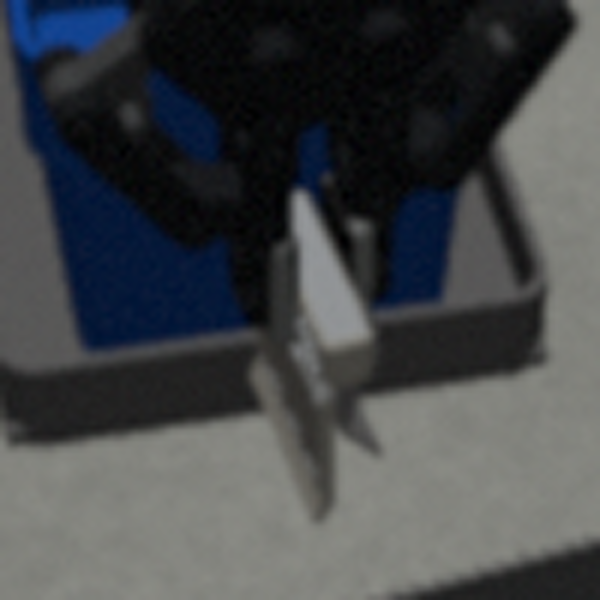

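View pics/w13scene.png

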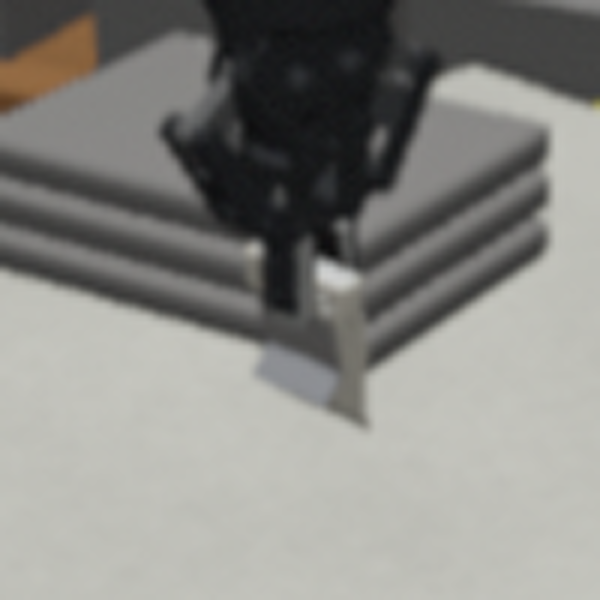

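```bash
python3 - <<'E'
from h import *
im=cv2.imread('pics/w13w.png');cv2.imwrite('pics/w13wz.png',cv2.resize(im[175:355,270:370],None,fx=4,fy=3.3,interpolation=2))
E
```

```text
(no output)
```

View pics/w13wz.png

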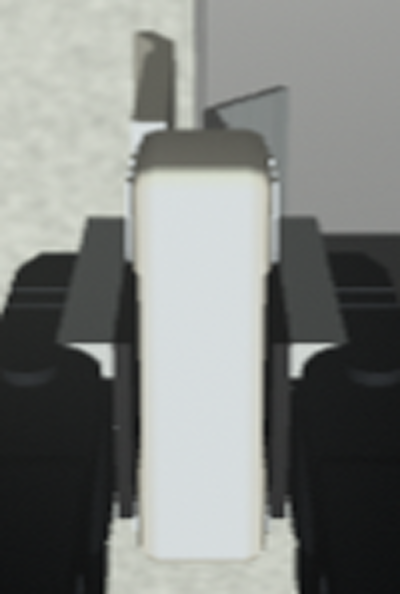

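```bash
python3 - <<'E'
from h import *
from station import robot
w=robot.get_calibration('wrist');p=np.array(robot.state()['tool_pos'])
for Ln in (.054,.056):
    f=lambda z:onz(w,(320.6,226),z)-onz(w,(321.5,343.8),z)
    zs=np.linspace(.26,.36,1001);L=[np.linalg.norm(f(z)) for z in zs];z=zs[np.argmin(abs(np.array(L)-Ln))]
    print(Ln,z-p[2],onz(w,(320.6,226),z)-p,onz(w,(321.5,343.8),z)-p)
# from known z: top=tool+.0532 
z=p[2]+.0532;print(onz(w,(320.6,226),z)-p,onz(w,(321.5,343.8),z)-p)
# plate lead-in tip bottom edge (-x corner +y) 
b=p[2]+.0352-.05
print('plate tip',onz(w,(270+150/4,184.7),b)-p,'leg tip ends',onz(w,(270+205/4,175+110/3.3),p[2]+.0352-.036)-p,onz(w,(270+287/4,175+87/3.3),p[2]+.0352-.036)-p)
E
```

```text
0.054 0.05235488806736849 [-0.00024851  0.02423618  0.05235489] [-0.00011256 -0.02978386  0.05235489]
0.056 0.04795488806736847 [-0.00026039  0.02254106  0.04795489] [-0.00011949 -0.03344859  0.04795489]
[-0.00024623  0.02456176  0.0532    ] [-0.00011123 -0.02907997  0.0532    ]
plate tip [-0.00783899  0.02373845 -0.0148    ] leg tip ends [ 8.24440301e-06  1.39967274e-02 -8.00000000e-04] [ 0.0110805   0.01790106 -0.0008    ]
```

>>> jog_arm(plan=[[0,2.5,0,-0.02],[-0.1,4,0,-0.02],[-0.1,4.5,0,-0.02],[-0.1,4.5,0,-0.02],[-0.1,4.5,0,-0.02],[-0.1,4.5,0,-0.02],[-0.1,4.5,0,0],[-0.1,4,0,0],[-0.1,3,0,0],[0,1.3,0,0]])

```text
clock: 24.6
tool_pos: [0.4528, 0.2056, 0.2585]
orientation: [[0.123, 0.992, -0.002], [0.992, -0.123, -0.001], [-0.001, -0.002, -1.0]]
ft_force: [-0.5, -0.3, -0.1]
width: 0.145
```

>>> jog_arm(plan=[[0,0,0,0],[0,0,0,0],[0,0,0,0],[0,0,0,0],[0,0,0,0],[0,0,0,0],[0,0,0,0],[0,0,0,0],[0,0,0,0],[0,0,0,0]])

```text
clock: 25.85
tool_pos: [0.4534, 0.2044, 0.2596]
orientation: [[0.125, 0.992, -0.0], [0.992, -0.125, -0.0], [-0.0, -0.0, -1.0]]
ft_force: [-0.4, 0.1, -0.5]
width: 0.149
```

```bash
cat > lk.py <<'E'
from h import *
from station import robot
import sys
t=sys.argv[1];s=robot.state();print(s['clock'],s['tool_pos'].tolist() if hasattr(s['tool_pos'],'tolist') else s['tool_pos'],s['ft_force'],s['width'])
print(np.arctan2(s['orientation'][1][1],s['orientation'][0][1]))
p=np.array(s['tool_pos'])
for n in ('side','scene','wrist'):
    im=robot.get_image(n)[:,:,::-1];c=robot.get_calibration(n)
    np.savez(f'pics/{t}{n}.npz',**c);cv2.imwrite(f'pics/{t}{n}.png',im)
    if n!='wrist':
        x,y=map(int,proj(c,p+[0,0,.02])[0]);x-=50;y=max(0,y-40)
        cv2.imwrite(f'pics/{t}{n}z.png',cv2.resize(im[y:y+90,x:x+100],None,fx=6,fy=6,interpolation=2));print(n,x,y)
E
python3 lk.py a1
```

```text
25.85 [0.4533670642911762, 0.2044334539020185, 0.2595503263784895] [-0.36731762  0.12610959 -0.47918157] 0.14938222413154914
-0.1249645888620286
side 201 71
scene 360 111
```

View pics/a1sidez.png

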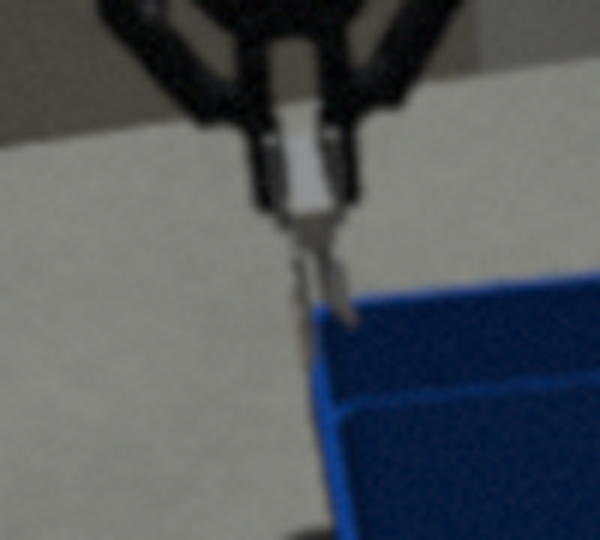

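View pics/a1scenez.png

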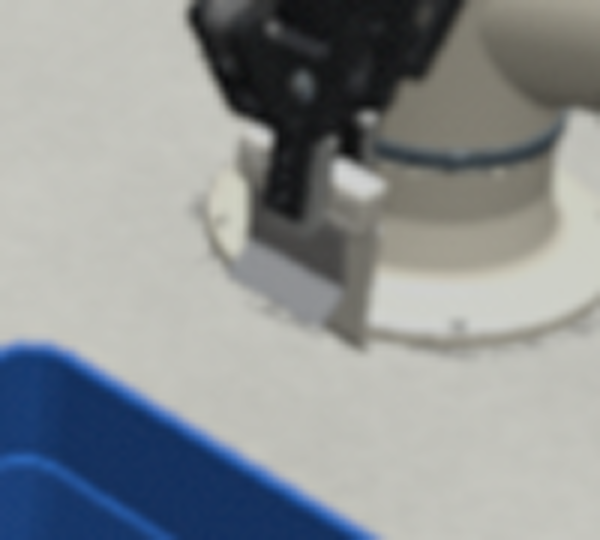

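View pics/a1wrist.png

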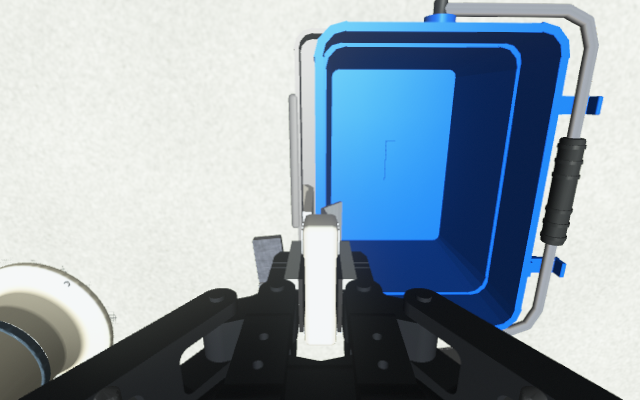

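```bash
python3 - <<'E'
from h import *
w=dict(np.load('pics/a1wrist.npz'));im=cv2.imread('pics/a1wrist.png')
sat=cv2.GaussianBlur(cv2.cvtColor(im,cv2.COLOR_BGR2HSV)[:,:,1].astype(float),(3,3),0)
def cross(v,th=100):
    i=np.argmax(v>th); return i-(v[i]-th)/(v[i]-v[i-1])
pts=[(cross(sat[r,290:])+290,r) for r in range(65,185,10)]
print(np.round(pts,1).tolist(),'cam',-w['R'].T@w['t'])
X=np.array([onz(w,q,.18) for q in pts]);k=np.polyfit(X[:,1],X[:,0],1);print('slope yaw',-k[0],'x at y=.2016',np.polyval(k,.2016))
top=[(c,cross(sat[10:,c])+10) for c in range(345,420,10)]+[(c,cross(sat[10:,c])+10) for c in range(460,550,10)]
print(np.round(top,1).tolist())
Y=np.array([onz(w,q,.18) for q in top]);k2=np.polyfit(Y[:,0],Y[:,1],1);print('+y rim slope',k2, 'resid',np.round((Y[:,1]-np.polyval(k2,Y[:,0]))*1e3,1))
B=[.5378,.1909,-.125]
print('rim in B frame: near',[place([0,0,-B[2]],x-[B[0],B[1],0])[0].round(4).tolist() for x in (X[0],X[-1])],'+y',[place([0,0,-B[2]],x-[B[0],B[1],0])[0].round(4).tolist() for x in (Y[0],Y[-1])])
E
```

```text
[[314.9, 65.0], [315.1, 75.0], [315.0, 85.0], [315.0, 95.0], [314.9, 105.0], [315.0, 115.0], [315.1, 125.0], [315.0, 135.0], [315.0, 145.0], [314.9, 155.0], [315.2, 165.0], [315.2, 175.0]] cam [0.4616186  0.27476085 0.43253964]
slope yaw -0.12814388217012876 x at y=.2016 0.4485149737312968
[[345.0, 21.3], [355.0, 21.9], [365.0, 21.9], [375.0, 21.9], [385.0, 21.9], [395.0, 21.9], [405.0, 21.9], [415.0, 21.9], [460.0, 22.0], [470.0, 22.1], [480.0, 22.1], [490.0, 22.1], [500.0, 22.2], [510.0, 22.3], [520.0, 22.5], [530.0, 22.5], [540.0, 22.4]]
+y rim slope [-0.12326846  0.38275945] resid [ 0.3 -0.1 -0.1 -0.1 -0.1 -0.1 -0.1 -0.  -0.  -0.   0.   0.   0.  -0.
 -0.1 -0.   0.1]
rim in B frame: near [[-0.0897, 0.0968, 0.18], [-0.0898, 0.0179, 0.18]] +y [[-0.0691, 0.1248, 0.18], [0.0646, 0.1249, 0.18]]
```

>>> jog_arm(plan=[[-0.05,0,-1.5,0],[0,0,-2,0],[0,0,-1.5,0],[0,0,-0.7,0],[0,0,-0.7,0],[0,0,-0.6,0],[0,0,0,0],[0,0,0,0],[0,0,0,0],[0,0,0,0]])

```text
clock: 27.25
tool_pos: [0.453, 0.2044, 0.1898]
orientation: [[0.125, 0.992, 0.0], [0.992, -0.125, 0.0], [0.0, 0.0, -1.0]]
ft_force: [-0.1, -0.3, -0.4]
width: 0.144
```

```bash
python3 lk.py a2; python3 -c "
import cv2;im=cv2.imread('pics/a2wrist.png');cv2.imwrite('pics/a2wz.png',cv2.resize(im[150:300,270:370],None,fx=4,fy=4,interpolation=2))"
```

```text
27.25 [0.45296260980157715, 0.20444590590765302, 0.18981941253217163] [-0.12181635 -0.33305631 -0.44873697] 0.14372715603918326
-0.12498641174566529
side 204 97
scene 356 139
```

View pics/a2sidez.png

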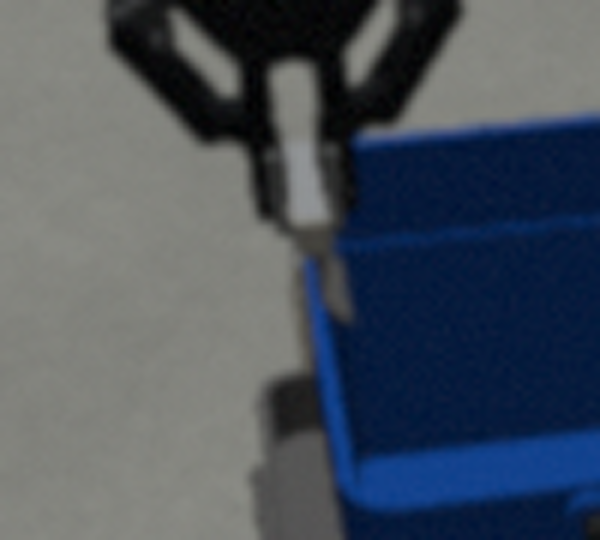

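View pics/a2wz.png

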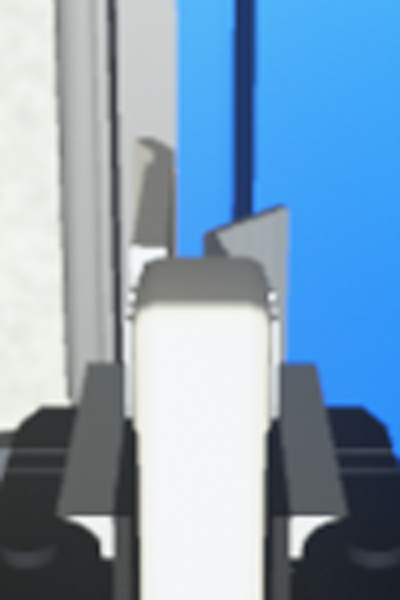

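>>> jog_arm(plan=[[0,0,-0.5,0],[0,0,-0.5,0],[0,0,-0.5,0],[0,0,-0.5,0],[0,0,-0.5,0],[0,0,-0.5,0],[0,0,-0.5,0],[0,0,0,0],[0,0,0,0],[0,0,0,0]])

```text
clock: 28.65
tool_pos: [0.4532, 0.2045, 0.1544]
orientation: [[0.125, 0.992, 0.0], [0.992, -0.125, 0.0], [0.0, 0.0, -1.0]]
ft_force: [3.3, 0.5, 0.3]
width: 0.145
```

>>> jog_arm(plan=[[0,0,-0.3,0],[0,0,-0.3,0],[0,0,-0.2,0],[0,0,-0.2,0],[0,0,0,0],[0,0,0,0],[0,0,0,0],[0,0,0,0],[0,0,0,0],[0,0,0,0]])

```text
clock: 29.9
tool_pos: [0.4531, 0.2043, 0.1448]
orientation: [[0.125, 0.992, 0.001], [0.992, -0.125, -0.0], [-0.0, 0.001, -1.0]]
ft_force: [3.2, -2.2, 4.3]
width: 0.146
```

```bash
python3 lk.py a3; python3 -c "
import cv2;im=cv2.imread('pics/a3wrist.png');cv2.imwrite('pics/a3wz.png',cv2.resize(im[150:300,270:370],None,fx=4,fy=4,interpolation=2))"
```

```text
29.9 [0.45309760495570645, 0.20428917274308908, 0.1447854265437853] [ 3.23745263 -2.17340825  4.3123866 ] 0.14554787884965475
-0.12521723267885937
side 206 113
scene 354 156
```

View pics/a3sidez.png

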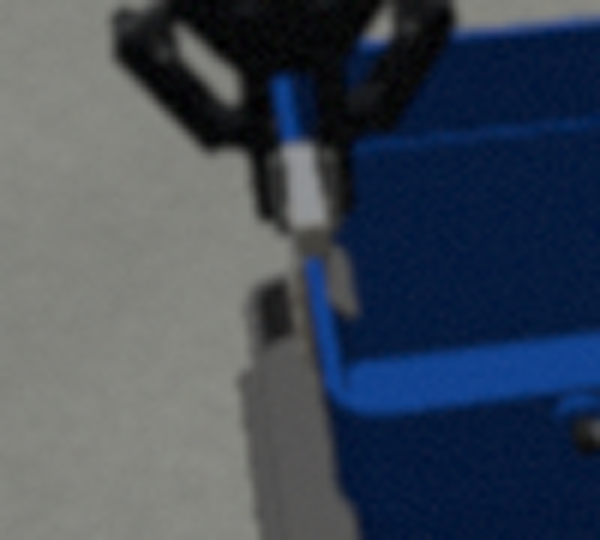

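View pics/a3wz.png

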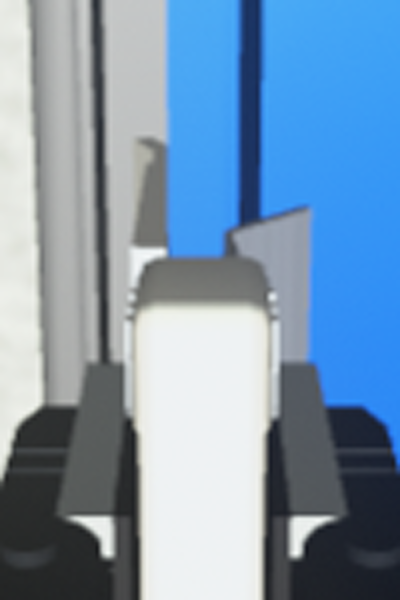

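>>> jog_arm(plan=[[0,0,-0.1,0],[0,0,-0.1,0],[0,0,-0.1,0],[0,0,0,0],[0,0,0,0],[0,0,0,0],[0,0,0,0],[0,0,0,0],[0,0,0,0],[0,0,0,0]])

```text
clock: 31.3
tool_pos: [0.4532, 0.2043, 0.1447]
orientation: [[0.125, 0.992, 0.003], [0.992, -0.125, 0.001], [0.001, 0.003, -1.0]]
ft_force: [-0.4, -3.5, 16.8]
width: 0.144
```

>>> jog_arm(plan=[[0,0,0,0],[0,0,0,0],[0,0,0,0],[0,0,0,0],[0,0,0,0],[0,0,0,0],[0,0,0,0],[0,0,0,0],[0,0,0,0],[0,0,0,0]])

```text
clock: 32.55
tool_pos: [0.4532, 0.2043, 0.1447]
orientation: [[0.125, 0.992, 0.003], [0.992, -0.125, 0.001], [0.001, 0.003, -1.0]]
ft_force: [0.2, -4.6, 16.8]
width: 0.145
```

```bash
python3 lk.py a4; python3 -c "
import cv2,numpy as np
a=cv2.imread('pics/a4side.png')[90:260,200:380];b=cv2.imread('pics/a4scene.png')[120:300,290:470]
cv2.imwrite('pics/a4c.png',cv2.hconcat([cv2.resize(a,(400,400),interpolation=2),cv2.resize(b,(400,400),interpolation=2)]))"
```

```text
32.55 [0.4532092624660137, 0.20434652231278105, 0.14472216412999134] [ 0.16243104 -4.64241532 16.7754637 ] 0.14500630593391045
-0.12510361163341974
side 206 113
scene 354 156
```

View pics/a4c.png

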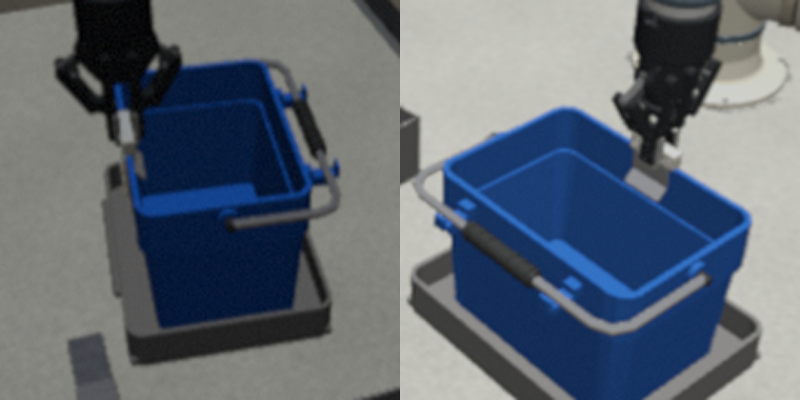

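View pics/a4wrist.png

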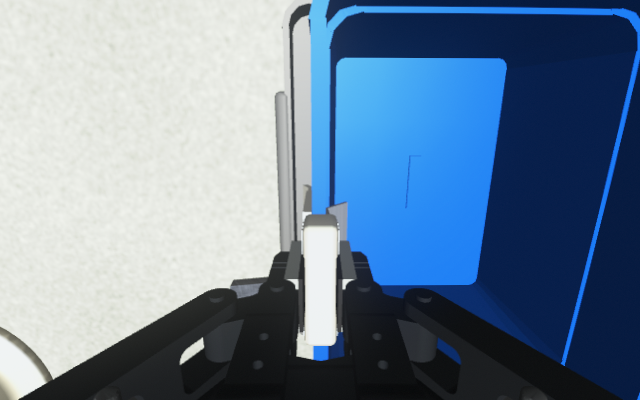

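```bash
python3 - <<'E'
from tube import *
B=(.5378,.1909,-.125)
for n in('side','scene'): print(n,proj(robot.get_calibration(n),place(B,[.115,0,.166])))
print('scene seen',(290+500*180/400-180,120+253*180/400))
s=robot.state();print(s['ft_force'],s['clock']);print(robot.job_done())
E
```

```text
side [[337.87365612 144.36409641]]
scene [[334.48768602 233.85484806]]
scene seen (335.0, 233.85)
[ 1.14429998e-02 -3.83226899e+00  1.65722949e+01] 32.7
the job is handed in; nothing more can be done
None
```

I handed the job in at 32.7 s, with the handle down in its far catches and the label holder pressed home on the near rim, still gripped.

- **Handle:** I pushed it over and then pressed it down to a hard stop with 16 N. In the final pictures the grip is within about 0.5 px (scene) and 2.5 px (side) of where it should be in the catches.
- **Label holder:** I gripped it at about 70 N and pushed it down over the middle of the near rim, with the plate outside and the leg inside. It stopped hard at the height expected for fully home. The downward push then held at about 16.7 N, within the 12 to 20 N asked for.
- **Spray bottle, tub and brush:** the arm did not go near them. The bottle and tub were last seen unmoved when the holder was lifted off the box; I did not check them or the brush again after that.

**What disagreed or went wrong:**
- **Fingertip position:** the real fingertips sit about 30 mm behind the reported TCP, about 32 mm when shut. I measured this in the images and by contact, and corrected for it from then on.
- **Handle push:** because of that, my first push scraped over the grip with about 22 N, and my first press-down missed the handle. I repeated it.
- **Sideways force:** about 4 N of sideways force remains in the final hold.

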